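Slide the clipped-in phone up to the test contacts

ROBOT

A 7-joint arm with a two-finger parallel gripper is mounted at the origin on a cart in front of the work surface, level with it; the furniture and walls round the work are solid. World frame = base frame: x ahead of the robot, y to its left, z up, the work surface at z = 0. Lengths are in m, angles in degrees, forces in N, time in s.
With the tool pointing down it reaches from about 0.425 to 1.025 m from the base axis. Payload 9.4 kg.
Tool frame: the origin (TCP) lies midway between the tips of the shut fingers; the grasp point (between the pads) lies 19 mm behind it (robot.grasp_offset is the distance from the TCP to the grasp point, in m); z points along the fingers, y is the line along which they close (so a half turn about z gives the same grasp; the last joint's range is limited). The gripper opens to 85 mm and grips with 20 to 120 N. Pads are 22 mm wide; open, the fingers measure 114 mm over their backs; the gripper's body (76 mm by 85 mm) begins 54 mm behind the grasp point. The pads swing forward as they close: fully open they stand 13 mm farther back than shut.
Start: joints at [-72.748, 34.337, -0.143, 91.639, 0.103, 54.024, -4.572], TCP at [0.267, 0.674, 0.231] pointing down, gripper open.
Joint ranges: [-147.43, 147.43], [-19.82, 112.94], [-74.19, 73.91], [6.32, 146.72], [-59.91, 239.91], [6.04, 106.73], [-150.56, 150.56]. Speed limits (degrees/s): [127.2, 127.2, 172.46, 172.46, 180, 180, 180].

INTERFACE

Orientations are given as [roll, pitch, yaw] about the fixed x, y, z axes, in that order (R = Rz(yaw) Ry(pitch) Rx(roll)).
In Python, from plant import robot gives the robot as it stands.
- The arm moves only by the shell command python3 -m jog 'ROWS' [OPENING] [FORCE]. ROWS is JSON, a list that holds one entry, the list of rows, each a list of 4 numbers: the shift along the tool's x, y, z in mm, then the turn about the tool's z in degrees. A call has exactly 10 rows; each row shifts and turns the commanded pose from where the row before left it, along the tool's axes as they then stand; what a row does not reach is not made up. A row lasts 1/8 s, in which the tool goes at most 62.5 mm and 10.7 degrees, less where a joint would pass 70% of its speed; a pose out of reach is approached as far as the arm can. A call with a gripper value outside its range is refused whole. OPENING is the closure in counts, from 0 (fully open) to 255 (shut), set as the call begins (- or left out, the last holds). The fingers move at their own pace and stop on an object; FORCE is the grip in N (left out, the last holds). Time passes only in rows, so rows that do not move let the fingers close, or fill a call up. It gives the time, the measured TCP pose, the force, the opening and the grip force at its end, in the units of the state.
- robot.state(): the state, without advancing time (a new reading comes with each control period).
- robot.camera(name): name is "side" or "top" or "wrist"; returns the picture (384x512x3 uint8, blue, green, red); there is no depth.
- robot.camera_model(name): a dict with "vertical_fov" (degrees; the focal length in pixels is half the picture's height over the tangent of half this angle, whatever the lens; pixels are square), "cx", "cy" (the principal point, pixels), "k1" (the pictures are not rectified: a ray, as slopes to the right and down, at radius r is drawn at 1 + k1 r^2 times it, then the intrinsics apply), "R" (3x3) and "t" (3): a world point X has camera coordinates R X + t. Camera axes: x right, y down, z forward; pixel columns grow to the right and rows downward; lengths in m; the calibration is good to about 2 mm. A picture is of the moment at which its call begins: read the wrist's pose just before it. camera_model takes no time and is no camera call; for the wrist camera it gives the pose at the moment of the call.
- robot.close_job(): hands the job in; it is judged then, once.
The state is a dict: "t": time; "joint_positions": joint angles; "dq": joint speeds; "joint_torque": joint torques, N m; "eef_pos": TCP position; "ee_rot": TCP orientation; "force": force on the tool from outside, world axes, zero at the start; "torque": the same for the moment, N m; "finger_gap": finger opening in m; "grasp_force": force on a finger pad.
Only numpy, scipy, OpenCV 4.12 (cv2) and the standard library are available. Lean on these libraries where they do the work, as an engineer would, in place of code of your own. Each camera call takes 0.05 s, during which the arm holds its last target. There are 200 camera calls.

TASK

Press down the orange thumb pad in the middle of the phone slide to free its brake and, keeping it pressed, push the slide along its rails until it rests against the red stop with the brass test contacts (not the black one). Then let the pad spring back up so that the brake holds the slide there. Never force the slide along against its brake, and leave the loose things round the fixture where they are.

Things in the scene. Friction and masses are not known exactly. Their poses are not given: they have to be found in the camera images.
- slide_base: grey base plate of the slide fixture, 130 x 330 x 6 mm, fixed to the bench; origin at the centre of its underside, z up, y along the rails (the slide moves along +y or -y), x across them, away from the robot at yaw 0. The fixture may be turned a little to either side.
- stage_mid (a point): centre of the slide's aluminium stage, on its top face (38 mm above the bench), 17 mm to +x of the base's centre line. The stage is 126 mm (x) by 130 mm (y); its two end faces lie 65 mm to either side of this point along y. A black phone, 125 x 75 x 10 mm, its top 48 mm above the bench, is clipped to it and takes no part in the work. Axes as the base's.
- pad_mid (a point): middle of the dished face of the orange thumb pad, on the robot's side of the phone and half-way along the slide; 60 mm above the bench while up. The dish faces up, is 34 mm wide (x) and 48 mm long (y), with a raised lug 9 mm thick and 11 mm high across each y end to push against. It moves down with the pad and along y with the slide. Axes as the base's.
- pad (a joint): how far the thumb pad is pressed, m: 0 up (brake on), 0.008 fully down. A spring holds it up: about 5 N presses it 2 mm, 6 N 3 mm and 8 N fully down. The brake eases over the first 2.5 mm and is quite off beyond 3 mm; 4 to 7 mm is a good depth to slide with. Let go, it springs back up and the brake holds again, wherever the slide is.
- stage (a joint): position of the slide along the base's y axis, m; 0 is mid-rail. With the brake off it slides with about 1.5 N; the brake resists with about 10 to 13 N.
- red_stop: red stop block clamped across the rails at one end, with a row of brass contact pins on both faces; 85 mm (x) by 20 mm (y), 59 mm high, fixed; origin at its centre, at bench height, in line with stage_mid. The stage's end face meets its face when stage_mid and this origin are 75 mm apart along y. It may be at the +y or the -y end, and its distance varies.
- black_stop: plain black stop block of the same shape and size, without brass pins, at the other end; fixed; origin alike
- flux_jar: loose cream jar with a green lid, 45 mm wide, 30 mm high, behind the fixture; origin at the centre of its underside
- solder_spool_big: loose spool of solder wire with cream flanges, 52 mm wide, 28 mm high, behind the fixture; origin at the centre of its underside
- desolder_wick: loose flat blue reel of desoldering wick with a copper end, 35 x 58 x 8 mm, behind the fixture; origin at the centre of its underside
- marker_pen: loose white marker pen with a blue cap, 11 x 120 x 12 mm, lying along y in front of the fixture; origin at the centre of its underside
- driver_lying_1: loose small red screwdriver, 10 x 99 x 10 mm, lying along y in front of the fixture; origin at the centre of its underside

How it is judged (in metres and radians):
On the way, in this order (a step that is already met when the one before it is completed fails the run):
1. the thumb pad is pressed down (3 mm or more) before the slide has moved (less than 8 mm) (value of joint pad above 0.003 m and distance of stage_mid from where it was at the start of the episode below 0.008 m), for 0.1 s.
2. the slide reaches the red stop (within 2 mm) with the pad still pressed (2 mm or more) (horizontal distance between stage_mid and red_stop below 0.077 m and value of joint pad above 0.002 m), for 0.1 s.
At the end, for the whole second after the job is handed in: the slide rests against the red stop (end face within 2 mm of it), still, and the thumb pad is up again (less than 1 mm pressed), so that the brake holds (horizontal distance between stage_mid and red_stop below 0.077 m and value of joint pad below 0.001 m and velocity of joint stage between -0.005 and 0.005 m/s); the robot touches nothing.
It fails at once if the slide is forced along (faster than 20 mm/s) with its brake on (pad pressed less than 0.2 mm) (value of joint pad below 0.0002 m and (velocity of joint stage above 0.02 m/s or velocity of joint stage below -0.02 m/s)).
It fails at once if a loose thing is pushed or lifted more than 15 mm from its place (distance of any of flux_jar, solder_spool_big, desolder_wick, marker_pen, driver_lying_1 from where it was at the start of the episode above 0.015 m).
It also fails if it takes over 35 s, if anything falls off the work surface, if the arm or the gripper's body presses on something with over 40 N, if the wrist force passes 120 N, or if a joint passes its speed limit or range.

## Working session

There is one attempt and no reset: what is moved stays moved. The work goes in short steps, Python scripts to look and compute and a shell command to move; the robot and the scene stay as the last step left them, time stands still between calls to the robot, and variables do not carry over. Pictures are saved under pics/ and viewed, at most 10 in all, crops included, and the job is handed in when it is done.

```bash
mkdir -p pics; ls; python3 - <<'E'
from plant import robot
import cv2,json
s=robot.state(); print(s['t'],s['eef_pos'],s['ee_rot'],s['force'],s['finger_gap'])
for n in ('top','side'):
    cv2.imwrite(f'pics/{n}0.png',robot.camera(n)); m=robot.camera_model(n); print(n,m)
E
```

```text
pics
0.0 [0.26727089 0.67343634 0.23043626] [-1.79912702e+02  8.25253483e-03  1.58360343e+02] [ 0.31873719 -0.11612562  1.03560826] 0.08506253733880656
top {'vertical_fov': 42.28101337888108, 'cx': 256.99530093064806, 'cy': 195.85674257740249, 'k1': -0.05540902003210482, 'R': array([[ 0.01243984, -0.99992173, -0.00133511],
       [-0.99868708, -0.0123581 , -0.04971304],
       [ 0.04969265,  0.00195178, -0.99876265]]), 't': array([-0.07606084,  0.51973333,  0.88213416])}
side {'vertical_fov': 47.68191145711885, 'cx': 256.5028504430182, 'cy': 192.31811308141243, 'k1': 0.013552843248288458, 'R': array([[-0.93623303, -0.35102775, -0.01572349],
       [-0.12432545,  0.37278017, -0.91955322],
       [ 0.3286501 , -0.85896127, -0.39265079]]), 't': array([0.47430105, 0.15003873, 0.60558113])}
```

View pics/top0.png

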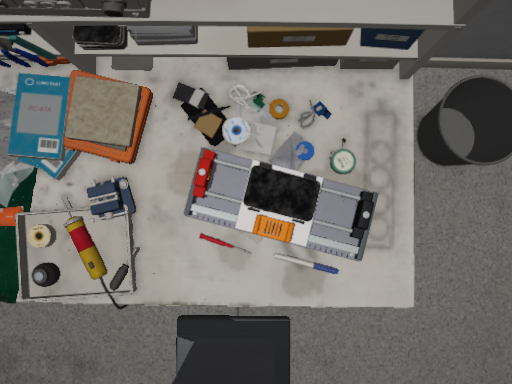

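View pics/side0.png

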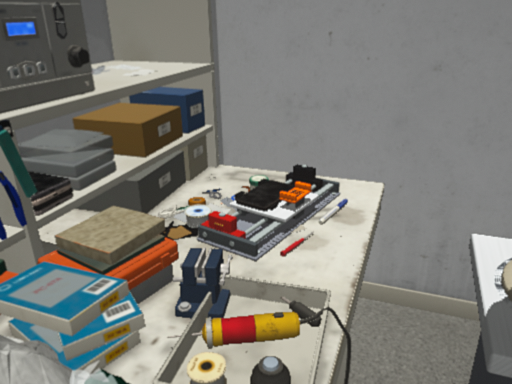

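The red stop is at the left of the top view, around (203,173), which is world +y. The orange pad is at about (273,228), the black stop at (364,213), the pen at (306,263) and the driver at (225,243). The fixture is turned by about 13°. Next I'll segment and triangulate.

```bash
cat > h.py <<'E'
import numpy as np,cv2
from plant import robot
def ray(m,u,v):
    f=192/np.tan(np.radians(m['vertical_fov']/2))
    d=np.array([(u-m['cx'])/f,(v-m['cy'])/f]); p=d.copy()
    for _ in range(20): p=d/(1+m['k1']*(p@p))
    R=np.array(m['R']); return -R.T@m['t'], R.T@np.array([*p,1])
def plane(m,u,v,z):
    c,d=ray(m,u,v); return c+d*(z-c[2])/d[2]
def tri(a,b):
    A=0;B=0
    for m,u,v in (a,b):
        c,d=ray(m,u,v); d/=np.linalg.norm(d); P=np.eye(3)-np.outer(d,d); A=A+P; B=B+P@c
    return np.linalg.solve(A,B)
def blob(im,lo,hi,box):
    x0,y0,x1,y1=box; h=cv2.cvtColor(im,cv2.COLOR_BGR2HSV)
    k=cv2.inRange(h,lo,hi); z=np.zeros_like(k); z[y0:y1,x0:x1]=k[y0:y1,x0:x1]
    n,l,s,c=cv2.connectedComponentsWithStats(z); i=1+np.argmax(s[1:,4])
    pts=cv2.findNonZero((l==i).astype(np.uint8)); return c[i],cv2.minAreaRect(pts),s[i]
E
python3 - <<'E'
from h import *
T=cv2.imread('pics/top0.png');S=cv2.imread('pics/side0.png');mt=robot.camera_model('top');ms=robot.camera_model('side')
O=((8,150,120),(20,255,255));Rd=((0,150,70),(5,255,255))
o=blob(T,*O,(240,205,310,250));o2=blob(S,*O,(270,170,320,210))
r=blob(T,*Rd,(185,140,225,205));r2=blob(S,*Rd,(200,205,250,240))
for b in (o,o2,r,r2):print(b)
print('pad tri',tri((mt,*o[0]),(ms,*o2[0])),'plane',plane(mt,*o[0],.062))
print('red tri',tri((mt,*r[0]),(ms,*r2[0])),'plane',plane(mt,*r[0],.055))
for b,z in((o,.066),(r,.059)):
    q=np.array([plane(mt,*p,z)[:2] for p in cv2.boxPoints(b[1])]);print(q.round(4).tolist(),q.mean(0)); e=np.diff(q,axis=0);print(np.linalg.norm(e,axis=1),np.degrees(np.arctan2(e[:,1],e[:,0])))
cv2.imwrite('pics/crop.png',cv2.resize(T[140:280,175:390],None,fx=3.6,fy=3.6,interpolation=cv2.INTER_CUBIC))
E
```

```text
(array([273.18741059, 228.1702432 ]), ((273.068115234375, 228.16583251953125), (38.146244049072266, 19.503341674804688), 14.534457206726074), array([253, 215,  41,  28, 699], dtype=int32))
(array([295.58495146, 191.96359223]), ((295.0056457519531, 191.80897521972656), (17.277965545654297, 33.70793533325195), 57.9946174621582), array([279, 181,  32,  22, 412], dtype=int32))
(array([202.66182573, 173.2593361 ]), ((202.7047576904297, 173.054931640625), (12.979987144470215, 47.2791862487793), 15.018359184265137), array([193, 150,  22,  48, 482], dtype=int32))
(array([223.57471264, 223.79501916]), ((224.98818969726562, 222.78651428222656), (44.91450500488281, 17.77545928955078), 17.878698348999023), array([201, 211,  44,  27, 522], dtype=int32))
pad tri [ 0.46363829 -0.09788346  0.06152464] plane [ 0.46358878 -0.09788469  0.062     ]
red tri [0.55744483 0.02601433 0.03922314] plane [0.55636487 0.0244092  0.055     ]
[[0.4554, -0.0623], [0.4874, -0.0702], [0.4719, -0.1328], [0.44, -0.1249]] [ 0.46366325 -0.09755327]
[0.03294369 0.06451962 0.03292247] [ -13.82676088 -103.82533292  165.98979642]
[[0.5198, 0.0445], [0.5987, 0.0249], [0.5931, 0.0032], [0.5143, 0.0229]] [0.55644031 0.02388568]
[0.08128417 0.02239092 0.08122534] [ -13.917005   -104.42667392  166.00847532]
```

View pics/crop.png

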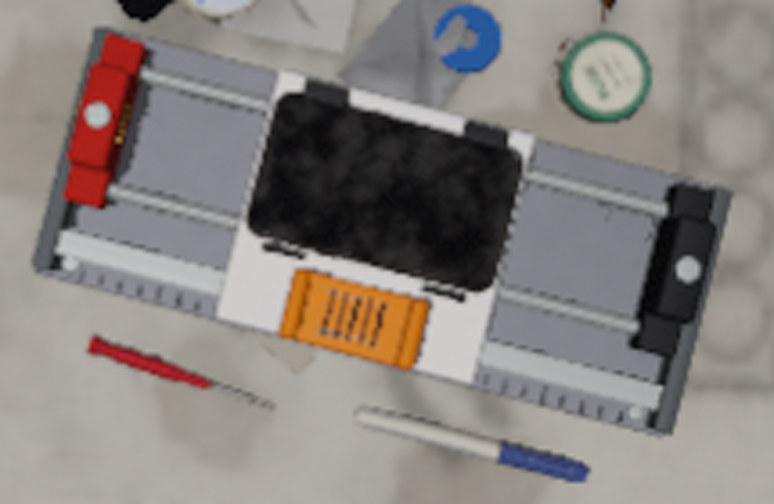

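The crop shows brass pins on the red block at the left. The free gap between stage and red stop is about 63 mm, and the driver and pen lie clear in front of the fixture. The yaw is about -14° (fixture +y = (0.242, 0.970)), the pad is at (0.4636, -0.098) with z ≈ 0.06, and the travel is about 65 mm. I'll shut the gripper and approach on an arc.

```bash
python3 -m jog '[[[0,0,0,-7.6],[-32,-35,0,0],[-32,-35,0,0],[-32,-35,0,0],[-32,-35,0,0],[-32,-35,0,0],[-32,-35,0,0],[-32,-35,0,0],[-32,-35,0,0],[-31,-33,0,0]]]' 255 40
```

```text
t: 1.35
eef_pos: [0.4704, 0.2989, 0.2312]
ee_rot: [-180.0, -0.0, 165.9]
force: [0.9, 0.6, -0.0]
finger_gap: -0.0002
grasp_force: 0.0
```

```bash
python3 -m jog '[[[-10,-40,0,0],[-10,-40,0,0],[-10,-40,5,0],[-10,-40,10,0],[-10,-40,10,0],[-10,-40,10,0],[-10,-40,10,0],[-10,-40,10,0],[-10,-40,10,0],[0,-22,5,0]]]' 
python3 - <<'E'
from h import *
m=robot.camera_model('wrist');W=robot.camera('wrist');s=robot.state();print(s['eef_pos'],s['force'])
T=robot.camera('top');mt=robot.camera_model('top')
cv2.imwrite('pics/both.png',np.vstack([W,cv2.resize(T[140:280,175:390],(512,333))])[:600] if 0 else W)
O=((8,150,120),(20,255,255))
b=blob(W,*O,(0,0,512,384));print(b)
q=np.array([plane(m,*p,.068)[:2] for p in cv2.boxPoints(b[1])]);print(q.round(4).tolist(),q.mean(0))
print('c',plane(m,*b[0],.062)); b0=blob(cv2.imread('pics/top0.png'),*O,(240,205,310,250))
print('tri',tri((mt,*b0[0]),(m,*b[0])))
E
```

```text
t: 2.6
eef_pos: [0.4642, -0.0941, 0.1607]
ee_rot: [-180.0, -0.0, 165.8]
force: [0.2, -0.3, 0.2]
finger_gap: -0.0
grasp_force: 0.0
[ 0.46288865 -0.09610636  0.16029503] [-8.35402563e-01 -2.97644505e+00  1.74460628e-03]
(array([268.85245902, 184.72131148]), ((264.133544921875, 183.95242309570312), (46.58451843261719, 18.704124450683594), 10.12467098236084), array([241, 177,  46,  21, 549], dtype=int32))
[[0.4535, -0.1037], [0.4394, -0.0973], [0.455, -0.0633], [0.4695, -0.0692]] [ 0.45435964 -0.08336961]
c [ 0.45748047 -0.07994553  0.062     ]
tri [ 0.46273423 -0.08926897  0.04550134]
```

View pics/both.png

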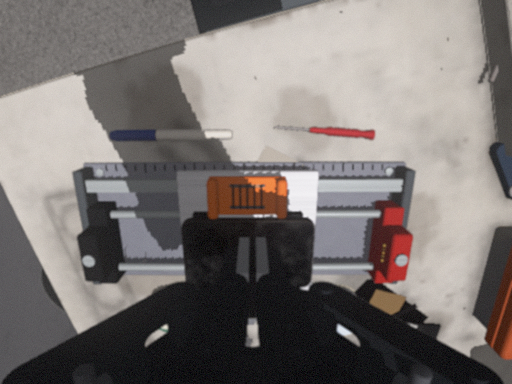

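The wrist view, with +y to the right, shows the pad at columns 207–288 and rows 176–219, middle about (247.5,197.5). It lines up squarely with the tool, so the yaw is right. The red stop is at the right, around (392,240).

```bash
python3 - <<'E'
from h import *
m=robot.camera_model('wrist');mt=robot.camera_model('top');s=robot.state();p=s['eef_pos']
ty=np.array([.242,.970]);tx=np.array([-.970,.242])
A=tri((m,247.5,197.5),(mt,273.1,228.2))
print('TCP',p,'pad tri',A)
for n,u,v,z in(('pad',247.5,197.5,.066),('padL',207,197,.071),('padR',288,197,.071),('stageR',318,200,.038),('red L edge',375,275,.059),('edge rail L',178,200,.038)):
    q=plane(m,u,v,z)[:2];d=q-p[:2];print(n,q,'rel tx,ty mm',1e3*d@tx,1e3*d@ty)
f=192/np.tan(np.radians(m['vertical_fov']/2));c=m['R']@p+m['t'];print('tcp px',c[:2]/c[2]*f+[m['cx'],m['cy']])
E
```

```text
TCP [ 0.46331367 -0.09427366  0.1606458 ] pad tri [ 0.4632884  -0.09893946  0.0614786 ]
pad [ 0.4616964  -0.09969757] rel tx,ty mm 0.25617065025641067 -5.652578537558984
padL [ 0.45169973 -0.13083105] rel tx,ty mm 2.418630878461282 -38.271243069210286
padR [ 0.46784949 -0.06743177] rel tx,ty mm 2.0959945037474075 27.134294776535434
stageR [ 0.48862169 -0.03969547] rel tx,ty mm -11.34085617562098 59.06538201784131
red L edge [ 0.56655196 -0.00424188] rel tx,ty mm -78.35344599875563 112.31449014152888
edge rail L [ 0.45658621 -0.16547415] rel tx,ty mm -10.704883347066474 -70.69251945868265
tcp px [255.35047532 252.28604963]
```

The tool already sits 5 mm toward +y inside the dish and is aligned in x. I'll go down to just above the pad.

```bash
python3 -m jog '[[[0,0,20,0],[0,0,20,0],[0,0,20,0],[0,0,15,0],[0,0,10,0],[0,0,5,0],[0,0,3,0],[0,0,0,0],[0,0,0,0],[0,0,0,0]]]'
```

```text
t: 3.95
eef_pos: [0.4646, -0.0919, 0.0686]
ee_rot: [180.0, 0.0, 165.9]
force: [0.7, 0.4, 0.5]
finger_gap: 0.0001
grasp_force: 0.0
```

```bash
python3 -m jog '[[[0,0,4,0],[0,0,2,0],[0,0,1,0],[0,0,1,0],[0,0,1,0],[0,0,1,0],[0,0,0,0],[0,0,0,0],[0,0,0,0],[0,0,0,0]]]'; python3 -c "
from plant import robot
s=robot.state();print(s['eef_pos'],s['force'])"
```

```text
t: 5.2
eef_pos: [0.4645, -0.0918, 0.0585]
ee_rot: [180.0, 0.0, 166.0]
force: [-1.2, 0.8, 6.0]
finger_gap: -0.0004
grasp_force: 2.8
[ 0.4645463  -0.09184495  0.05851684] [-1.23359421  0.80014004  5.96386415]
```

```bash
python3 -m jog '[[[0,0,1,0],[0,0,1,0],[0,0,0.5,0],[0,0,0,0],[0,0,0,0],[0,0,0,0],[0,0,0,0],[0,0,0,0],[0,0,0,0],[0,0,0,0]]]'
```

```text
t: 6.45
eef_pos: [0.4645, -0.0919, 0.0561]
ee_rot: [180.0, 0.0, 166.0]
force: [-1.4, 0.3, 6.4]
finger_gap: -0.0
grasp_force: 3.4
```

```bash
python3 -m jog '[[[0,2,0.5,0],[0,3,0,0],[0,5,0,0],[0,5,0,0],[0,5,0,0],[0,5,0,0],[0,5,0,0],[0,5,0,0],[0,3,0,0],[0,0,0,0]]]'
```

```text
t: 7.7
eef_pos: [0.4738, -0.0547, 0.0556]
ee_rot: [180.0, 0.0, 166.0]
force: [-0.8, 1.7, 7.3]
finger_gap: -0.0
grasp_force: 3.5
```

```bash
python3 - <<'E'
from h import *
m=robot.camera_model('wrist');W=robot.camera('wrist');s=robot.state();print(s['eef_pos'],s['force'])
cv2.imwrite('pics/w2.png',W)
E
```

```text
[ 0.47376055 -0.05474751  0.05557459] [-1.68308816  0.9252015   5.65163129]
```

View pics/w2.png

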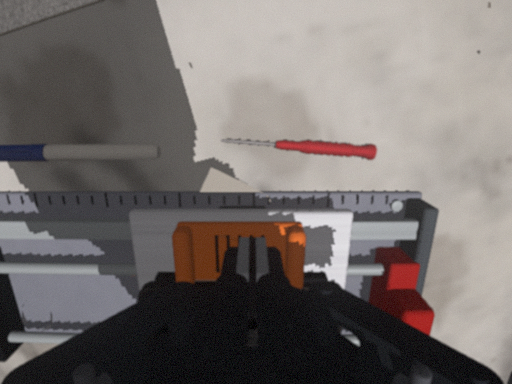

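The pad, at columns 173–307, has moved with the tool by friction, still about 6 mm behind it. The stage edge at column 352 is nearing the red stop at about column 373. I'll continue the remaining ~27 mm, easing off at the end.

```bash
python3 -m jog '[[[0,2,0,0],[0,4,0,0],[0,4,0,0],[0,4,0,0],[0,4,0,0],[0,3,0,0],[0,2,0,0],[0,2,0,0],[0,1,0,0],[0,0,0,0]]]'
```

```text
t: 9.0
eef_pos: [0.48, -0.0298, 0.0556]
ee_rot: [-180.0, 0.0, 166.0]
force: [-1.7, -0.5, 7.2]
finger_gap: -0.0001
grasp_force: 3.5
```

```bash
python3 -m jog '[[[0,1,0,0],[0,1,0,0],[0,1,0,0],[0,1,0,0],[0,1,0,0],[0,1,0,0],[0,0,0,0],[0,0,0,0],[0,0,0,0],[0,0,0,0]]]'
```

```text
t: 10.25
eef_pos: [0.4813, -0.0251, 0.0556]
ee_rot: [-179.9, 0.0, 165.9]
force: [-1.7, -4.2, 6.5]
finger_gap: -0.0003
grasp_force: 3.5
```

```bash
python3 -m jog '[[[0,1,0,0],[0,1,0,0],[0,1,0,0],[0,1,0,0],[0,1,0,0],[0,0,0,0],[0,0,0,0],[0,0,0,0],[0,0,0,0],[0,0,0,0]]]';  python3 - <<'E'
from h import *
W=robot.camera('wrist');cv2.imwrite('pics/w3.png',W)
E
```

```text
t: 11.5
eef_pos: [0.482, -0.022, 0.0555]
ee_rot: [-179.8, -0.0, 165.8]
force: [-1.8, -11.4, 7.8]
finger_gap: 0.0001
grasp_force: 7.4
```

View pics/w3.png

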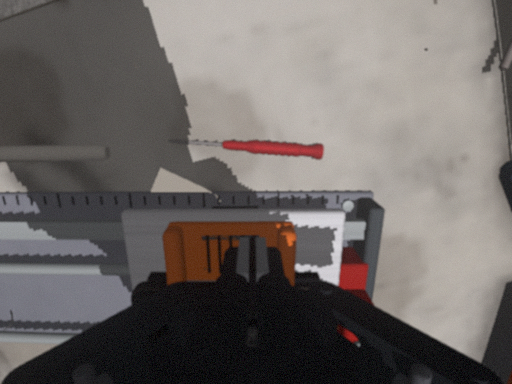

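The stage edge (column 343) now sits against the red stop, with 11 N of push and the pad still down. I'll lift straight up slowly while keeping the push.

```bash
python3 -m jog '[[[0,0,-1,0],[0,0,-1,0],[0,0,-1,0],[0,0,-1,0],[0,0,-1,0],[0,0,-1,0],[0,0,-1,0],[0,0,-1,0],[0,0,-1,0],[0,0,-1,0]]]'; python3 -m jog '[[[0,0,-2,0],[0,0,-3,0],[0,0,-5,0],[0,0,-10,0],[0,0,-15,0],[0,0,-15,0],[0,0,-15,0],[0,0,-15,0],[0,0,-10,0],[0,0,0,0]]]';  python3 - <<'E'
from h import *
W=robot.camera('wrist');cv2.imwrite('pics/w4.png',W)
m=robot.camera_model('wrist')
E
```

```text
t: 12.8
eef_pos: [0.4826, -0.0194, 0.0652]
ee_rot: [-180.0, -0.0, 165.9]
force: [0.8, -0.3, 0.4]
finger_gap: -0.0
grasp_force: 0.0
t: 14.05
eef_pos: [0.4831, -0.019, 0.1561]
ee_rot: [180.0, 0.1, 166.0]
force: [0.5, -0.4, -0.2]
finger_gap: -0.0002
grasp_force: 0.0
```

View pics/w4.png

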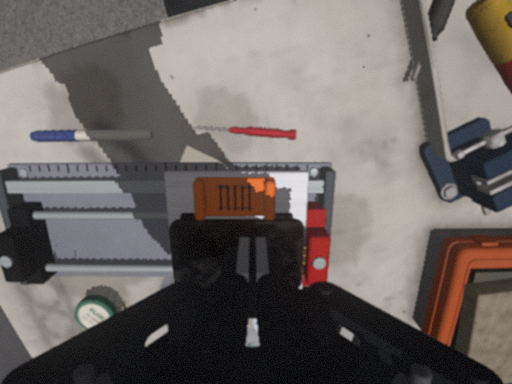

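The stage edge (column 308) coincides with the red stop's face and the gripper is clear. I'll check the gap numerically.

```bash
python3 - <<'E'
from h import *
m=robot.camera_model('wrist');ty=np.array([.242,.970])
for n,u,v,z in(('padL',194,197,.071),('padR',275,197,.071),('stageR',308,200,.038),('stageL',166,190,.038)):
    print(n,plane(m,u,v,z)[:2]@ty*1e3)
old=np.array([[.4517,-.1308],[.46785,-.06743],[.48862,-.0397],[.45659,-.16547]])@ty*1e3;print('old',old,'red face target',np.array([.5564,.0241])@ty*1e3-10)
T=robot.camera('top')
c=T[140:280,175:390];cv2.imwrite('pics/t5.png',cv2.resize(c[:,:110],None,fx=5,fy=4.2*5/4.2*0.85,interpolation=cv2.INTER_CUBIC))
E
```

```text
padL 50.69747234759727
padR 114.69366284082523
stageR 147.36093924931487
stageL 19.03555459238926
old [-17.5646   47.8126   79.73704 -50.01112] red face target 148.0258
```

```bash
python3 -m jog '[[[0,0,-10,0],[-20,0,-20,0],[-30,-20,0,0],[-30,-30,0,0],[-30,-30,0,0],[-30,-30,0,0],[-10,-30,0,0],[0,-30,0,0],[0,-20,0,0],[0,0,0,0]]]'
python3 - <<'E'
from h import *
T=robot.camera('top');cv2.imwrite('pics/t6.png',cv2.resize(T[140:280,175:300],None,fx=4.2,fy=4.2,interpolation=cv2.INTER_CUBIC))
E
```

```text
t: 15.4
eef_pos: [0.5814, -0.2412, 0.1853]
ee_rot: [-180.0, -0.0, 165.8]
force: [1.1, 0.7, 0.2]
finger_gap: 0.0003
grasp_force: 0.0
```

View pics/t6.png

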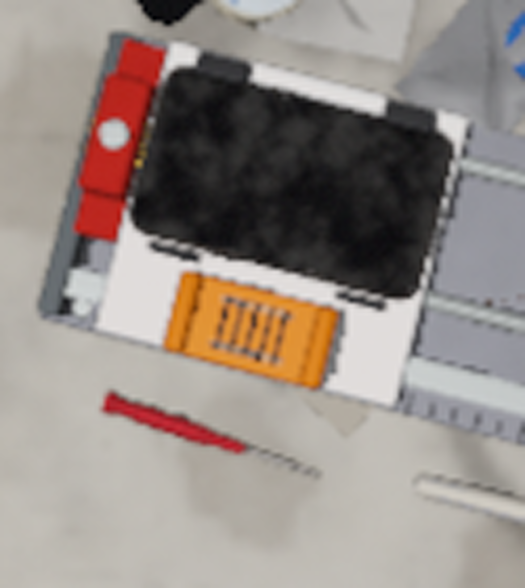

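The top view shows the stage tight against the red block with no gap, the pad up and the loose things where they were. The stage edge measures 147.4 mm against 148.0 mm for the stop's face. I'm handing the job in.

```bash
python3 -c "
from plant import robot
print(robot.close_job())"
```

```text
the job is handed in; nothing more can be done
None
```

I pressed the pad, pushed the slide until it rested against the red stop (measured gap about 0.6 mm, no visible gap), let the pad spring back up, and handed the job in at about 15 s; no verdict was returned.

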